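Pin the sample carriage, slide it to the ball detent and hold

TASK

Take the drive pin (steel shaft, plain round handle) out of the wooden rack and put its shaft down through the hole in the sample carriage's pull tab. Then, holding the pin, push the carriage along its rail towards the spring-ball stop until you feel the ball click into the carriage's notch, without running on past it, and finish there still gripping the pin, with the carriage resting in the notch. Leave the two sample tubes, the jar and the beaker where they are.

Things in the scene. Friction and masses are not known exactly. Their poses are not given: they have to be found in the camera images.
- rack: Fixed wooden block, 190 (its x) x 50 (its y) x 40 mm high, origin at the centre of its underside. Three vertical holes, 9.5 mm wide and 30 mm deep, in a row along its x at x = -55, 0 and +55 mm. The pin and two tubes stand in them, in any order.
- pin: Drive pin, loose, about 60 g, round, 82 mm long. Origin at the centre of its lower tip, z up along the pin. Steel shaft 8 mm wide from z = 0 to 34 mm, lowest 4 mm tapered; then a square shoulder and a black cylindrical handle 20 mm wide from z = 34 to 82 mm. Starts upright (may lean 3 degrees) in a rack hole, tip 10 mm above the table, handle underside 4 mm above the rack.
- pin_tip (a point): Centre of the pin's lower tip, same point and axes as the pin's origin.
- shuttle: Fixed aluminium base plate of the sample shuttle, 130 (its x, from -45 to +85 mm) x 300 (its y) x 12 mm, with a steel rail along its y on the line x = 0, top of the rail 24 mm above the table. Origin on the table under the rail's middle; the tab side (-x) faces the robot.
- carriage (a joint): Position of the sample carriage along the rail, 0 to 0.22 m, growing along the shuttle's +y, where the stop always lies; rubs with about 1 N. The carriage is a 60 x 60 mm aluminium saddle carrying a wooden block and four clear cups, all fixed to it, up to 74 mm above the table; block and cups begin 50 mm to the +x side of the eye.
- eye (a point): Centre of the hole in the carriage's pull tab, at the tab's top face, 46 mm above the table; axes as the shuttle's. The hole is round, 10.5 mm wide, vertical, right through the 10 mm thick, 36 x 36 mm tab, with a 1.5 mm chamfer; only free air under it down to the table. It lies 70 mm to the -x side of the rail's line.
- notch (a point): Middle of the notch between two upright round ribs (radius 4 mm, 12 mm apart) on the carriage's far (+x) side, 32 mm to the +x side of the rail's line and at the same y along the rail as the eye. Axes as the shuttle's.
- stop: Spring-ball stop: dark steel block 30 x 26 x 40 mm on the base plate's far (+x) side, clamped at a different place along the rail each time; axes as the shuttle's, origin at the centre of its underside, 65 mm to the +x side of the rail's line. Its ball looks to -x, towards the carriage. The carriage meets the ball 12 mm before the notch.
- plunger (a point): Centre of the stop's sprung 10 mm ball. With the notch at the plunger's y along the rail, the ball sits in the notch. Pushing over the first rib takes 5 to 7 N, most at first contact; the rib's crest passes 6 mm before the notch, then the ball draws the carriage in by itself. It is held there up to about 5 N; pushed harder it runs over the second rib and out.
- tube_a: Bystander: a glass tube 8 mm wide and 55 mm long with a 12 mm wide white cap, standing in a rack hole, origin at its foot; its top is 65 mm above the table.
- tube_b: Bystander: a second tube like tube_a in another rack hole.
- jar: Bystander: closed white jar with a blue cap, 76 mm wide, 90 mm tall, origin at the centre of its underside.
- beaker: Bystander: open glass beaker, 64 mm wide, 80 mm tall, origin at the centre of its underside.
Not all that is in view belongs to the job. Of the things that look like the pin, the middle-sized one is meant.

How it is judged:
By the outcome, as a careful person would: the job done as asked, in the order asked, and still so for the second after the job is handed in, while the arm keeps its last pose, push and grip.
It also fails if it takes over 58 s, if anything falls off the work surface, if the arm or the gripper's body presses on something with over 40 N, if the wrist force passes 120 N, or if a joint passes its speed limit or range.

ROBOT

A 7-joint arm with a two-finger parallel gripper is mounted at the origin on the work surface. World frame = base frame: x ahead of the robot, y to its left, z up, the work surface at z = 0. Lengths are in m, angles in rad, forces in N, time in s.
With the tool pointing down it reaches from about 0.4 to 0.85 m from the base axis. Payload 10.4 kg.
Tool frame: the origin (TCP) lies midway between the tips of the shut fingers; the grasp point (between the pads) lies ctrl.grasp_offset behind it (ctrl.grasp_offset is the distance from the TCP to the grasp point, in m); z points along the fingers, x is the direction in which the jaws open and shut, and the axes are right-handed (so a half turn about z gives the same grasp; the last joint's range is limited). The gripper opens to 87 mm and grips with 3 to 60 N. Pads are 19 mm wide; open, the fingers measure 117 mm over their backs; the gripper's body (75 mm by 190 mm) begins 51 mm behind the grasp point.
Start: joints at [1.085, 0.332, -0.065, 1.46, 0.022, 1.35, -0.088], TCP at [0.279, -0.559, 0.223] pointing down, gripper open.
Joint ranges: [-2.6, 2.6], [-0.5, 2.12], [-1.47, 1.34], [0.16, 2.42], [-1.27, 4.41], [0.06, 2.06], [-2.6, 2.6]. Speed limits (rad/s): [2.22, 2.22, 2.79, 2.79, 3.14, 3.14, 3.14].

INTERFACE

Orientations are given as [roll, pitch, yaw] about the fixed x, y, z axes, in that order (R = Rz(yaw) Ry(pitch) Rx(roll)).
In Python, from plant import ctrl, read_camera, camera_info, workorder gives the robot as it stands.
- The arm moves only by the shell command python3 -m creep 'ROWS' [FORCE]. ROWS is JSON, a list of rows, each a list of 3 entries, a list of its own where there are three numbers: the turn, a rotation vector about the world's x, y, z in rad, then the shift along the world's x, y, z in cm, then the finger opening in cm, from 0 to 8.7. A call has exactly 8 rows; each row is the pose to reach, as a shift and turn from the pose measured when the call began; what a row does not reach only later rows make up. A row lasts 1/10 s, in which the tool goes at most 50 mm and 8.59 degrees, less where a joint would pass 70% of its speed; a pose out of reach is approached as far as the arm can. A call with a gripper value outside its range is refused whole. The fingers move at their own pace and stop on an object; FORCE is the grip in N (left out, the last holds). Time passes only in rows, so rows that repeat a pose let the fingers close, or fill a call up. It gives the time, the measured TCP pose, the force and the opening at its end, in the units of the state.
- ctrl.state(): the state, without advancing time (a new reading comes with each control period).
- read_camera(name): name is "scene" or "top" or "wrist"; returns the picture (400x640x3 uint8, red, green, blue); there is no depth.
- camera_info(name): a dict with "vertical_fov" (degrees; the focal length in pixels is half the picture's height over the tangent of half this angle, whatever the lens; pixels are square), "cx", "cy" (the principal point, pixels), "R" (3x3) and "t" (3): a world point X has camera coordinates R X + t; the wrist camera has in their place "mount" (4x4, takes a point from camera to tool coordinates, whose origin is the TCP and whose axes are the tool frame's). Camera axes: x right, y down, z forward; pixel columns grow to the right and rows downward; lengths in m; the calibration is good to about 2 mm. A picture is of the moment at which its call begins: read the wrist's pose just before it. camera_info takes no time and is no camera call.
- workorder.job_done(): hands the job in, once; it reports no verdict.
The state is a dict: "time": time; "joint_positions": joint angles; "qvel": joint speeds; "joint_efforts": joint torques, N m; "tcp_pos": TCP position; "orientation": TCP orientation; "force": force on the tool from outside, world axes, zero at the start; "torque": the same for the moment, N m; "finger_gap": opening from 0.0 (shut) to 1.0 (fully open).
Only numpy, scipy, OpenCV 4.12 (cv2) and the standard library are available. Lean on these libraries where they do the work, as an engineer would, in place of code of your own. Each camera call takes 0.05 s, during which the arm holds its last target. There are 200 camera calls.

## Working session

There is one attempt and no reset: what is moved stays moved. The work goes in short steps, Python scripts to look and compute and a shell command to move; the robot and the scene stay as the last step left them, time stands still between calls to the robot, and variables do not carry over. Pictures are saved under pics/ and viewed, about 8 in all and at most 12, crops included, and the job is handed in when it is done.

```bash
mkdir -p pics; ls; cat > h.py <<'E'
import numpy as np, cv2
from plant import ctrl, read_camera, camera_info, workorder
from scipy.spatial.transform import Rotation as Ro
def save(n,f,crop=None,scale=1):
    im=read_camera(n)
    cv2.imwrite(f'pics/{f}_full.png',im[:,:,::-1])
    if crop: 
        a,b,c,d=crop; im=im[b:d,a:c]
    im=cv2.resize(im,None,fx=scale,fy=scale,interpolation=cv2.INTER_CUBIC)
    cv2.imwrite(f'pics/{f}.png',im[:,:,::-1])
def cam(n,state=None):
    i=camera_info(n); f=200/np.tan(np.radians(i['vertical_fov'])/2)
    if 'mount' in i:
        s=state or ctrl.state(); M=np.array(i['mount']); T=np.eye(4)
        T[:3,:3]=Ro.from_euler('xyz',s['orientation']).as_matrix(); T[:3,3]=s['tcp_pos']
        E=np.linalg.inv(T@M); R,t=E[:3,:3],E[:3,3]
    else: R,t=np.array(i['R']),np.array(i['t'])
    return f,i['cx'],i['cy'],R,t
def unproj(c,uv,z):
    f,cx,cy,R,t=c; C=-R.T@t; d=R.T@np.array([(uv[0]-cx)/f,(uv[1]-cy)/f,1]); return C+d*(z-C[2])/d[2]
def proj(c,X):
    f,cx,cy,R,t=c; p=R@np.array(X)+t; return np.array([f*p[0]/p[2]+cx,f*p[1]/p[2]+cy])
E
python3 - <<'E'
from h import *
s=ctrl.state();print(s,ctrl.grasp_offset)
for n in('scene','top','wrist'):
    i=camera_info(n);print(n,i)
save('top','top');save('scene','scene')
a=cv2.imread('pics/top.png');b=cv2.imread('pics/scene.png')
E
```

```text
pics
{'time': 0.0, 'joint_positions': array([ 1.08539884,  0.33284035, -0.06469395,  1.46096364,  0.02160839,
        1.34987926, -0.08848357]), 'qvel': array([-3.95695069e-04,  2.91583870e-04, -4.70028704e-06,  2.33061575e-04,
        8.69638144e-05, -1.84028885e-03,  4.09755824e-04]), 'joint_efforts': array([ 3.01199321e-06, -6.23258686e+01,  2.49832054e-02, -3.89890301e+01,
       -6.12529577e-02,  3.98882374e-02,  1.55703947e-04]), 'tcp_pos': array([ 0.27884786, -0.55891112,  0.22176294]), 'orientation': array([ 3.14151695e+00,  1.39279224e-03, -1.10796488e+00]), 'force': array([-0.28436031, -1.33597353, -0.06141708]), 'torque': array([ 0.04135574,  0.00535674, -0.02633901]), 'finger_gap': 0.995224883078318} 0.0187
scene {'vertical_fov': 56.37485838550427, 'cx': 308.92967372256123, 'cy': 198.35174276655053, 'R': array([[ 0.83398788,  0.55158438,  0.01479467],
       [ 0.3227634 , -0.46591606, -0.82386043],
       [-0.44753547,  0.6918648 , -0.5665996 ]]), 't': array([-0.46180401, -0.10452533,  1.26605683])}
top {'vertical_fov': 42.10085805661405, 'cx': 317.86835473339545, 'cy': 196.25859394809345, 'R': array([[ 0.01974452, -0.99949281,  0.02498567],
       [-0.9939096 , -0.02233185, -0.10791196],
       [ 0.1084152 , -0.02270282, -0.99384643]]), 't': array([0.0187208 , 0.53870474, 1.38200002])}
wrist {'vertical_fov': 71.98078062423505, 'cx': 321.50319632277194, 'cy': 194.9426945227215, 'mount': array([[ 9.99999182e-01, -3.32675362e-04,  1.23470401e-03,
        -1.10747093e-03],
       [-1.07615622e-05,  9.63342034e-01,  2.68276210e-01,
        -7.31307040e-02],
       [-1.27869116e-03, -2.68276004e-01,  9.63341243e-01,
        -1.62646810e-01],
       [ 0.00000000e+00,  0.00000000e+00,  0.00000000e+00,
         1.00000000e+00]])}
```

View pics/top.png

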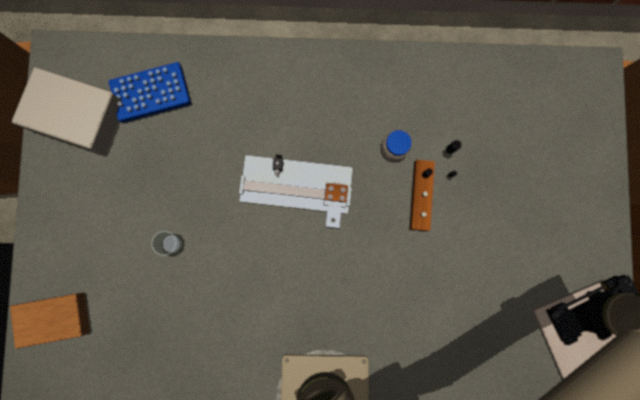

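View pics/scene.png

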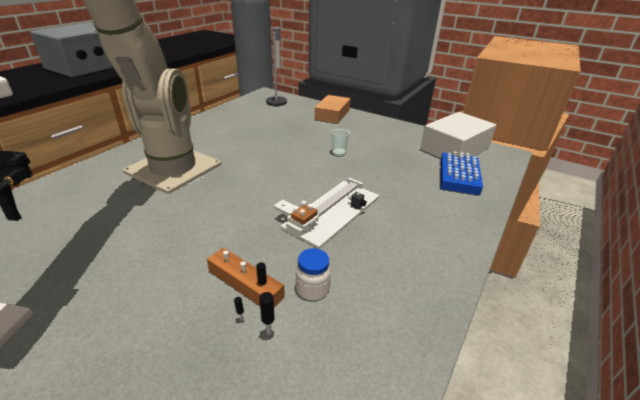

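Top view: there are three look-alikes. One is in the rack (427,173), a larger one stands free at (453,147), and a smaller one at (452,175). The middle-sized one is the rack pin, which fits the description. The jar is at (397,145), the carriage tab at (333,216), the stop at (278,163) and the beaker at (166,244). Next is a close crop to check the choice and measure.

```bash
python3 - <<'E'
from h import *
a=cv2.imread('pics/top_full.png')[130:250,230:470]
b=cv2.imread('pics/scene_full.png')[180:340,200:390]
A=cv2.resize(a,None,fx=3.3,fy=3.3,interpolation=cv2.INTER_CUBIC);cv2.imwrite('pics/topc.png',A)
B=cv2.resize(b,None,fx=3.5,fy=3.5,interpolation=cv2.INTER_CUBIC);cv2.imwrite('pics/scenec.png',B)
c=cam('top'); print('base',proj(c,[0,0,0]))
E
```

```text
base [324.90762462 398.81870391]
```

View pics/topc.png

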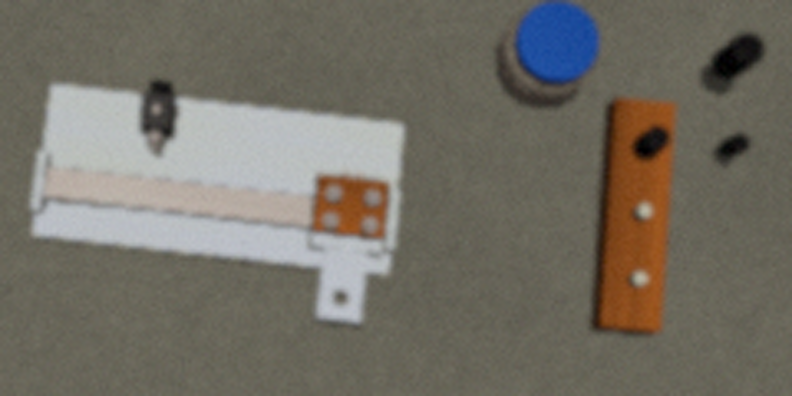

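View pics/scenec.png

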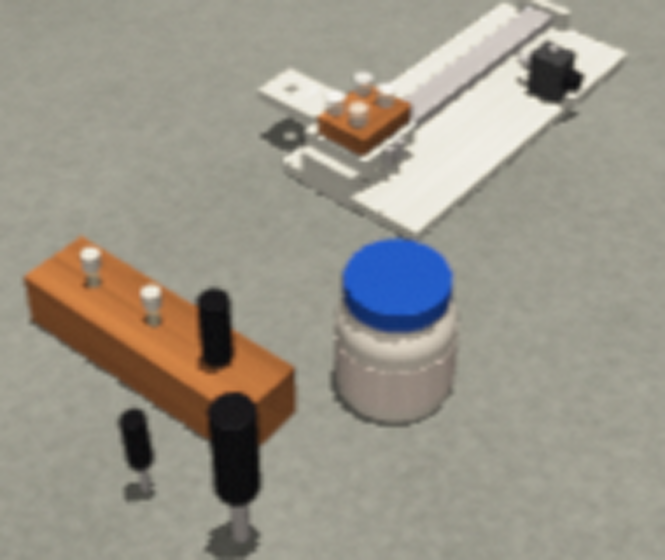

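The crops confirm it. The rack pin (scene crop 214,297) is sized between the two free-standing ones, and the eye, ball and ribs are visible. Now the positions.

```bash
python3 - <<'E'
from h import *
T=cam('top');S=cam('scene')
t=lambda x,y:(230+x/3.3,130+y/3.3); s=lambda x,y:(200+x/3.5,180+y/3.5)
P=lambda n,c,uv,z:print(n,np.round(unproj(c,uv,z)*1e3,1))
print(-T[3].T@T[4],-S[3].T@S[4])
for p in[(50,84),(404,124),(390,274),(33,236)]:P('plate',T,t(*p),.012)
P('eye T',T,t(341,297),.046);P('eye S',S,s(291,90),.046)
P('cap1',T,t(643,211),.065);P('cap2',T,t(639,278),.065)
P('cap1 S',S,s(91,255),.065);P('cap2 S',S,s(151,292),.065)
P('pin T',T,t(656,134),.092);P('pin S',S,s(214,297),.092)
P('pinbot T',T,t(645,150),.044);P('pinbot S',S,s(217,358),.044)
for p in[(613,100),(676,102),(660,331),(597,327)]:P('rack',T,t(*p),.04)
P('ball T',T,t(156,146),.035);
for p in[(142,110),(175,112),(148,82),(172,84)]:P('stop',T,t(*p),.052)
P('jar',T,t(557,40),.09)
P('big',T,t(745,46),.11);P('small',T,t(738,143),.06)
E
```

```text
[0.38522438 0.06211689 1.43116072] [ 0.98548124 -0.6699163   0.63806525]
plate [648.9 232.8  12. ]
plate [622.1 -64.4  12. ]
plate [495.6 -54.3  12. ]
plate [520.8 242.4  12. ]
eye T [473.5 -12.1  46. ]
eye S [479.7 -16.3  46. ]
cap1 [ 546.9 -253.6   65. ]
cap2 [ 492.6 -250.2   65. ]
cap1 S [ 499.2 -253.7   65. ]
cap2 S [ 552.8 -257.2   65. ]
pin T [ 605.5 -257.9   92. ]
pin S [ 606.2 -259.1   92. ]
pinbot T [ 599.8 -260.2   44. ]
pinbot S [ 607.3 -261.9   44. ]
rack [ 641.6 -234.7   40. ]
rack [ 641.2 -287.    40. ]
rack [ 451.7 -273.    40. ]
rack [ 453.9 -221.5   40. ]
ball T [595.1 141.5  35. ]
stop [621.8 152.7  52. ]
stop [620.8 125.8  52. ]
stop [645.  148.5  52. ]
stop [643.8 128.9  52. ]
jar [ 679.9 -179.1   90. ]
big [ 674.4 -324.4  110. ]
small [ 604.9 -332.6   60. ]
```

```bash
python3 -m creep '[[[0,0,-0.553],[32.6,30,-2],5],[[0,0,-0.553],[32.6,30,-2],5],[[0,0,-0.553],[32.6,30,-2],5],[[0,0,-0.553],[32.6,30,-2],5],[[0,0,-0.553],[32.6,30,-2],5],[[0,0,-0.553],[32.6,30,-2],5],[[0,0,-0.553],[32.6,30,-2],5],[[0,0,-0.553],[32.6,30,-2],5]]' 30
```

```text
time: 0.9
tcp_pos: [0.568, -0.2924, 0.2039]
orientation: [3.141, 0.001, -1.661]
force: [0.9, -0.8, 0.8]
finger_gap: 0.579
```

```bash
python3 -m creep '[[[0,0,0],[3.7,3.3,-0.4],5],[[0,0,0],[3.7,3.3,-0.4],5],[[0,0,0],[3.7,3.3,-0.4],5],[[0,0,0],[3.7,3.3,-0.4],5],[[0,0,0],[3.7,3.3,-0.4],5],[[0,0,0],[3.7,3.3,-0.4],5],[[0,0,0],[3.7,3.3,-0.4],5],[[0,0,0],[3.7,3.3,-0.4],5]]'; python3 - <<'E'
from h import *
s=ctrl.state();print(s['tcp_pos'],s['orientation'],s['finger_gap'],s['joint_positions'].round(2))
save('wrist','w1');c=cam('wrist',s)
for z in(.044,.092,.04):print(z,proj(c,[.6055,-.2595,z]))
E
```

```text
time: 1.7
tcp_pos: [0.6048, -0.2598, 0.2]
orientation: [3.141, 0.001, -1.662]
force: [0.2, -0.5, 0.4]
finger_gap: 0.574
[ 0.60475233 -0.25982808  0.20004369] [ 3.14127198e+00  1.19603583e-03 -1.66191062e+00] 0.574440685365888 [ 0.49  0.43 -0.21  1.39  0.09  1.34 -1.38]
0.044 [321.73445816 181.35844312]
0.092 [321.75004337 191.76635106]
0.04 [321.73335647 180.62272728]
```

View pics/w1.png

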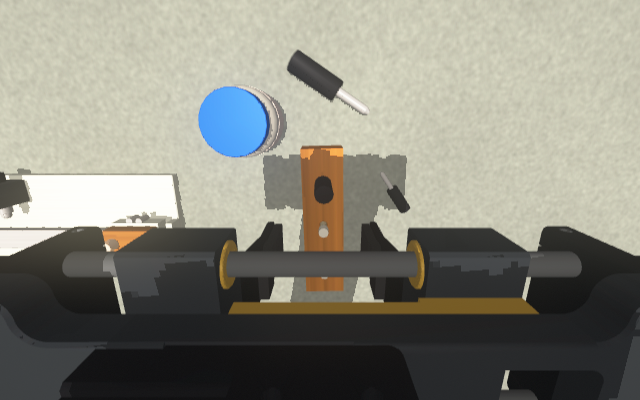

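Wrist view: the rack pin's handle is at about (323,190), and the two other pins lie flat at (330,80) and (396,193). The tube cap is at (323,232). I'll segment the handle to refine its position.

```bash
python3 - <<'E'
from h import *
im=cv2.imread('pics/w1_full.png')[160:220,290:360]
m=(im.max(2)<75).astype(np.uint8)
n,l,st,ce=cv2.connectedComponentsWithStats(m)
for i in range(1,n):
    if st[i,4]>30: print(st[i]+[290,160,0,0,0],ce[i]+[290,160])
i=1+st[1:,4].argmax()
for y in range(0,60):
    xs=np.where(l[y]==i)[0]
    if len(xs) : print(y+160,xs.min()+290,xs.max()+290,end='; ')
cv2.imwrite('pics/w1c.png',cv2.resize(im,None,fx=8,fy=8,interpolation=cv2.INTER_CUBIC))
c=cam('wrist')
for X in([.6048,-.2598,.092],[.6048,-.2598,.044]):
  for a in np.linspace(0,2*np.pi,8,endpoint=False): print(proj(c,np.array(X)+.01*np.array([np.cos(a),np.sin(a),0])).round(1),end='')
  print()
E
```

```text
[314 176  19  28 418] [322.97607656 189.57655502]
176 321 323; 177 318 327; 178 317 328; 179 316 329; 180 316 329; 181 315 330; 182 315 330; 183 315 330; 184 315 330; 185 315 331; 186 315 331; 187 315 331; 188 315 331; 189 315 331; 190 314 332; 191 314 332; 192 314 332; 193 314 332; 194 314 332; 195 315 332; 196 315 332; 197 315 332; 198 316 331; 199 316 331; 200 317 330; 201 318 328; 202 319 327; 203 323 323; [321.4 182.9][314.7 186.3][312.5 193.3][316.  199.7][323.1 201.8][329.7 198.5][332.  191.6][328.6 185.1]
[321.4 173.7][315.7 176.6][313.8 182.7][316.8 188.2][322.9 190.1][328.6 187.2][330.6 181.2][327.6 175.6]
```

View pics/w1c.png

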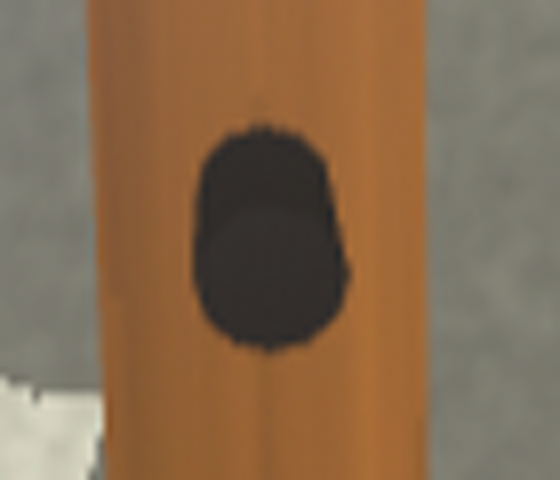

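```bash
python3 -m creep '[[[0,0,0],[-0.15,-0.07,-4],5],[[0,0,0],[-0.15,-0.07,-8],5],[[0,0,0],[-0.15,-0.07,-11.5],5],[[0,0,0],[-0.15,-0.07,-14],5],[[0,0,0],[-0.15,-0.07,-14.7],5],[[0,0,0],[-0.15,-0.07,-14.7],5],[[0,0,0],[-0.15,-0.07,-14.7],1],[[0,0,0],[-0.15,-0.07,-14.7],1]]' 40
python3 -m creep '[[[0,0,0],[0,0,0],1],[[0,0,0],[0,0,0],1],[[0,0,0],[0,0,0],1],[[0,0,0],[0,0,0],1],[[0,0,0],[0,0,0],1],[[0,0,0],[0,0,0],1],[[0,0,0],[0,0,0],1],[[0,0,0],[0,0,0],1]]' 40
```

```text
time: 2.55
tcp_pos: [0.6044, -0.2608, 0.055]
orientation: [-3.139, 0.0, -1.662]
force: [0.9, -0.3, -0.1]
finger_gap: 0.469
time: 3.35
tcp_pos: [0.6048, -0.2608, 0.0554]
orientation: [-3.138, 0.0, -1.662]
force: [0.6, 0.1, 6.0]
finger_gap: 0.219
```

```bash
python3 -m creep '[[[0,0,0],[0,0,1],1],[[0,0,0],[0,0,2.5],1],[[0,0,0],[0,0,4.5],1],[[0,0,0],[0,0,7],1],[[0,0,0],[0,0,9.5],1],[[0,0,0],[0,0,10],1],[[0,0,0],[0,0,10],1],[[0,0,0],[0,0,10],1]]'
python3 - <<'E'
from h import *
s=ctrl.state();print(s['tcp_pos'],s['orientation'],s['force'],s['finger_gap'])
save('wrist','w2',(240,60,440,260),3.5);c=cam('wrist',s)
R=Ro.from_euler('xyz',s['orientation']).as_matrix()
for d in(43.3,9.3):
  X=s['tcp_pos']+R@[0,0,d/1e3];print(d,X,(proj(c,X)-[240,60])*3.5)
E
```

```text
time: 4.15
tcp_pos: [0.6041, -0.2607, 0.1544]
orientation: [-3.14, 0.001, -1.662]
force: [0.4, -0.4, -0.5]
finger_gap: 0.22
[ 0.60410601 -0.26065996  0.15439024] [-3.14004865e+00  6.37117690e-04 -1.66168909e+00] [ 0.36176938 -0.40661635 -0.50604216] 0.22032358501121474
43.3 [ 0.6041751  -0.26063856  0.1110903 ] [287.75063527 537.88457422]
9.3 [ 0.60412085 -0.26065537  0.14509026] [288.31812911 596.88549316]
```

View pics/w2.png

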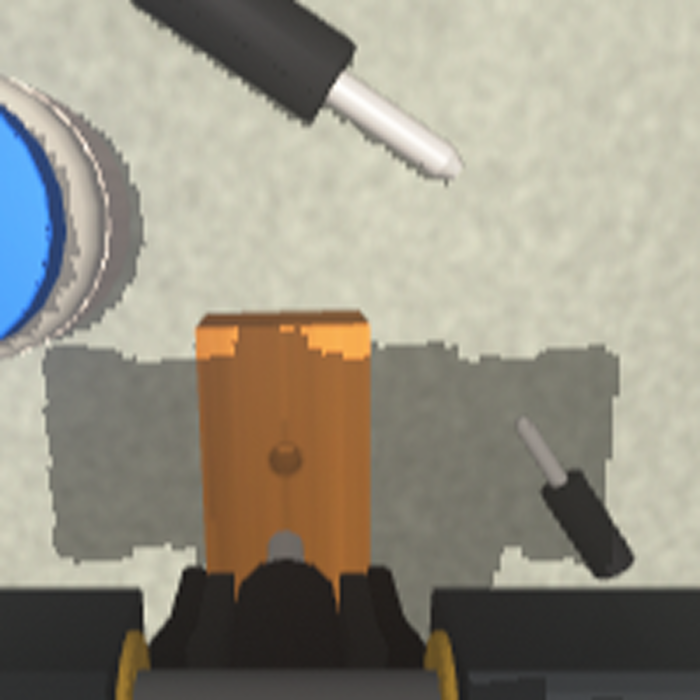

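The pin is out and held. Its tip shows at crop (287,540), close to the predicted (288,538). The hole left in the rack is at (286,458). I'll get the tip and handle edges by profile.

```bash
python3 - <<'E'
from h import *
im=cv2.imread('pics/w2_full.png').astype(int)
for v in range(204,232):print(v,[tuple(im[v,u]) for u in (322,)],''.join('#' if im[v,u].max()<60 else ('o' if abs(im[v,u,0]-im[v,u,2])<22 else '.') for u in range(300,345)))
s=ctrl.state();c=cam('wrist',s)
R=Ro.from_euler('xyz',s['orientation']).as_matrix()
def pt(x,y,z):return proj(c,s['tcp_pos']+R@np.array([x,y,z])).round(1)
# tool y neg = toward camera side (+x world)
for d,r in((43.3,2.5),(39.3,4),(9.3,4),(9.3,10)):
  print(d,r,'far(+x)',pt(0,-r/1e3,d/1e3),'side',pt(r/1e3,0,d/1e3),'near',pt(0,r/1e3,d/1e3))
E
```

```text
204 [(np.int64(48), np.int64(92), np.int64(143))] .............................................
205 [(np.int64(48), np.int64(92), np.int64(142))] .............................................
206 [(np.int64(48), np.int64(92), np.int64(141))] .............................................
207 [(np.int64(48), np.int64(92), np.int64(141))] .............................................
208 [(np.int64(48), np.int64(92), np.int64(141))] .............................................
209 [(np.int64(48), np.int64(93), np.int64(142))] .............................................
210 [(np.int64(47), np.int64(92), np.int64(141))] .............................................
211 [(np.int64(73), np.int64(98), np.int64(129))] .............................................
212 [(np.int64(95), np.int64(105), np.int64(115))] .....................oo......................
213 [(np.int64(101), np.int64(106), np.int64(112))] ..................ooooooo....................
214 [(np.int64(101), np.int64(107), np.int64(111))] .................ooooooooo...................
215 [(np.int64(101), np.int64(106), np.
[... 1156 characters left out ...]
38))] #######..##########################..########
228 [(np.int64(31), np.int64(33), np.int64(37))] #######.###########################..########
229 [(np.int64(31), np.int64(34), np.int64(38))] #######.###########################..########
230 [(np.int64(31), np.int64(33), np.int64(37))] #######.###########################..########
231 [(np.int64(29), np.int64(33), np.int64(36))] #######.############################.########
43.3 2.5 far(+x) [322.2 210.7] side [325.4 213.7] near [322.2 216.7]
39.3 4 far(+x) [322.2 210.5] side [327.4 215.4] near [322.2 220.2]
9.3 4 far(+x) [322.4 225. ] side [328.3 230.5] near [322.4 236. ]
9.3 10 far(+x) [322.4 216.5] side [337.3 230.5] near [322.4 244.2]
```

```bash
python3 -m creep '[[[0,0,0],[-1.2,2.4,0],1],[[0,0,0],[-3.6,7.2,-0.3],1],[[0,0,0],[-6,12,-1],1],[[0,0,0],[-8.4,16.5,-2],1],[[0,0,0],[-10.5,20.5,-3],1],[[0,0,0],[-12,23.5,-3.5],1],[[0,0,0],[-12.6,24.6,-3.5],1],[[0,0,0],[-12.6,24.6,-3.5],1]]'
python3 -m creep '[[[0,0,0],[0,0,0],1],[[0,0,0],[0,0,0],1],[[0,0,0],[0,0,0],1],[[0,0,0],[0,0,0],1],[[0,0,0],[0,0,0],1],[[0,0,0],[0,0,0],1],[[0,0,0],[0,0,0],1],[[0,0,0],[0,0,0],1]]'
python3 - <<'E'
from h import *
s=ctrl.state();print(s['tcp_pos'],s['orientation'],s['force'],s['finger_gap'])
save('wrist','w3',(250,140,390,260),5);c=cam('wrist',s)
print('eye est',proj(c,[.476,-.014,.046]))
R=Ro.from_euler('xyz',s['orientation']).as_matrix()
print('tip est',proj(c,s['tcp_pos']+R@[-.0005,.0016,.0453]))
E
```

```text
time: 5.0
tcp_pos: [0.477, -0.0132, 0.1185]
orientation: [3.141, 0.001, -1.659]
force: [0.5, -0.7, -0.5]
finger_gap: 0.216
time: 5.8
tcp_pos: [0.477, -0.0132, 0.1185]
orientation: [3.141, 0.001, -1.659]
force: [-0.5, 0.9, -0.6]
finger_gap: 0.214
[ 0.47702041 -0.01320522  0.11851809] [ 3.14132078e+00  7.34564721e-04 -1.65865748e+00] [-0.51328538  0.91581873 -0.58709594] 0.21428748436653344
eye est [323.1566099  203.77324738]
tip est [321.5829394  214.74049888]
```

View pics/w3.png

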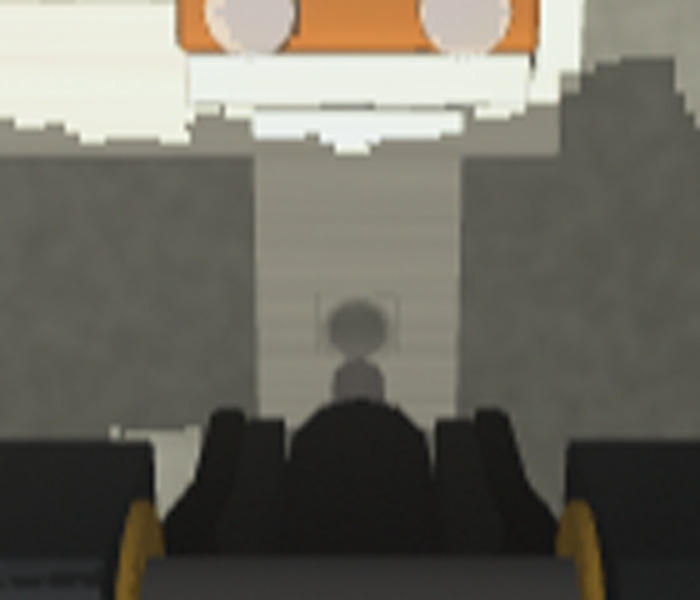

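The hole is at crop (357,327), or (321.4,205.4) in the full image. The pin tip is just below it in the same column, so the lateral alignment is good.

```bash
python3 - <<'E'
from h import *
s=ctrl.state();c=cam('wrist',s);R=Ro.from_euler('xyz',s['orientation']).as_matrix()
e=unproj(c,(321.4,205.4),.046);print('eye',e)
print('tip',s['tcp_pos']+R@[-.0005,.0016,.0453])
print('scale',proj(c,e+[0,.00525,0])-proj(c,e-[0,.00525,0]))
# tab edges at z=.046: u 255/5+250, 461/5+250 at v crop 200
for u in (255,461):print(unproj(c,(250+u/5,140+200/5),.046))
print(unproj(c,(250+253/5,140+156/5),.046))
E
```

```text
eye [ 0.47462542 -0.01233062  0.046     ]
tip [ 0.47547054 -0.01255996  0.0732273 ]
scale [-11.67568574   0.97983106]
[0.49936431 0.00337164 0.046     ]
[ 0.49620964 -0.03246541  0.046     ]
[0.50714    0.00287886 0.046     ]
```

```bash
python3 -m creep '[[[0,0,0],[-0.08,0.02,-0.8],1],[[0,0,0],[-0.08,0.02,-1.6],1],[[0,0,0],[-0.08,0.02,-2.2],1],[[0,0,0],[-0.08,0.02,-2.5],1],[[0,0,0],[-0.08,0.02,-2.7],1],[[0,0,0],[-0.08,0.02,-2.9],1],[[0,0,0],[-0.08,0.02,-3],1],[[0,0,0],[-0.08,0.02,-3],1]]'
python3 - <<'E'
from h import *
s=ctrl.state();print(s['tcp_pos'],s['orientation'],s['force'],s['finger_gap'])
save('wrist','w4',(270,170,370,250),7)
E
```

```text
time: 6.65
tcp_pos: [0.4763, -0.013, 0.0885]
orientation: [3.141, 0.001, -1.659]
force: [-0.6, -0.2, -1.0]
finger_gap: 0.218
[ 0.47626554 -0.01300965  0.08853494] [ 3.14140497e+00  7.30276945e-04 -1.65867841e+00] [-0.62227457 -0.16033896 -1.0416118 ] 0.21804289298105844
```

View pics/w4.png

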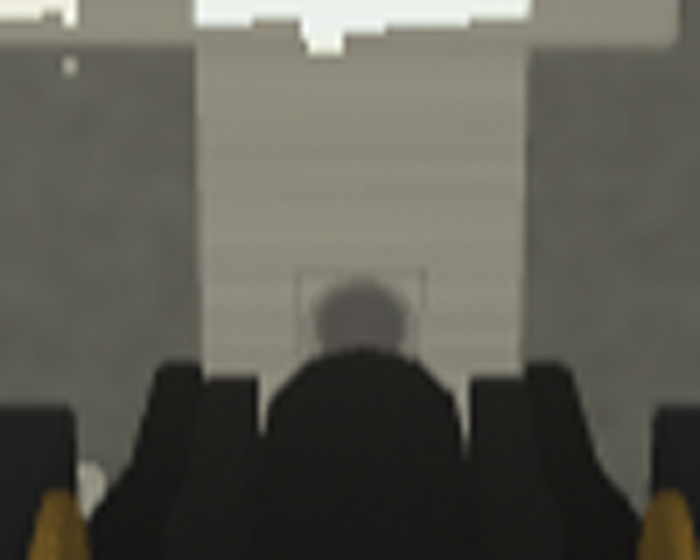

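The tip (crop 362,320) is centred in the hole and there is no contact force, so I continue down.

```bash
python3 -m creep '[[[0,0,0],[0,0,-0.3],1],[[0,0,0],[0,0,-0.6],1],[[0,0,0],[0,0,-0.8],1],[[0,0,0],[0,0,-1],1],[[0,0,0],[0,0,-1.1],1],[[0,0,0],[0,0,-1.2],1],[[0,0,0],[0,0,-1.2],1],[[0,0,0],[0,0,-1.2],1]]'
```

```text
time: 7.5
tcp_pos: [0.4763, -0.013, 0.0767]
orientation: [3.142, 0.001, -1.659]
force: [-1.0, 0.0, -1.1]
finger_gap: 0.219
```

```bash
python3 -m creep '[[[0,0,0],[0,0,-0.3],1],[[0,0,0],[0,0,-0.6],1],[[0,0,0],[0,0,-0.9],1],[[0,0,0],[0,0,-1.2],1],[[0,0,0],[0,0,-1.5],1],[[0,0,0],[0,0,-1.7],1],[[0,0,0],[0,0,-1.7],1],[[0,0,0],[0,0,-1.7],1]]'; python3 - <<'E'
from h import *
save('scene','s5',(250,160,370,250),6)
E
```

```text
time: 8.3
tcp_pos: [0.4763, -0.013, 0.0597]
orientation: [3.142, 0.001, -1.659]
force: [-0.3, 0.0, -1.2]
finger_gap: 0.22
```

View pics/s5.png

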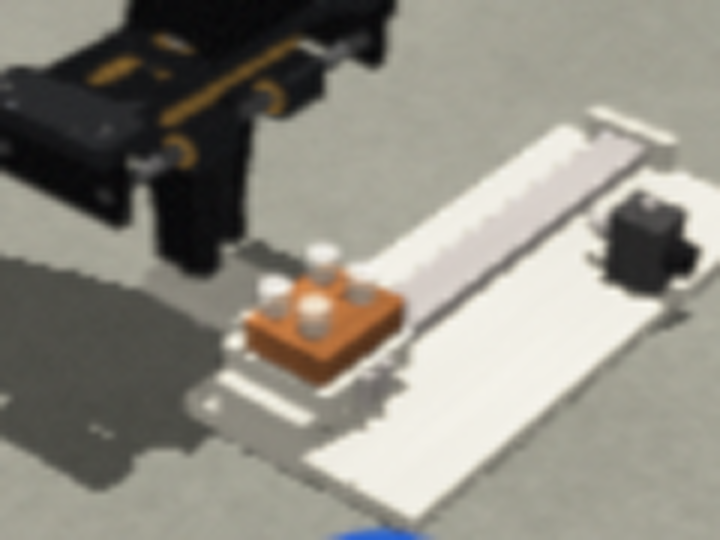

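The pin is down in the hole, with the shoulder about 2 mm above the tab, and the stop is clear ahead. I estimate about 164 mm to the notch, with ball contact at about 152 mm. I'll make the fast part of the push now, to about 140 mm.

```bash
python3 -m creep '[[[0,0,0],[0.03,0.3,0],1],[[0,0,0],[0.1,1.1,0],1],[[0,0,0],[0.19,2.2,0],1],[[0,0,0],[0.29,3.3,0],1],[[0,0,0],[0.38,4.4,0],1],[[0,0,0],[0.48,5.5,0],1],[[0,0,0],[0.58,6.6,0],1],[[0,0,0],[0.61,7,0],1]]' 60
python3 -m creep '[[[0,0,0],[0.09,1,0],1],[[0,0,0],[0.18,2.1,0],1],[[0,0,0],[0.28,3.2,0],1],[[0,0,0],[0.38,4.3,0],1],[[0,0,0],[0.47,5.4,0],1],[[0,0,0],[0.55,6.3,0],1],[[0,0,0],[0.59,6.8,0],1],[[0,0,0],[0.6,6.9,0],1]]'
python3 - <<'E'
from h import *
s=ctrl.state();print(s['tcp_pos'],s['orientation'],s['force'],s['finger_gap'])
save('top','t6',(260,130,360,205),7)
E
```

```text
time: 9.15
tcp_pos: [0.4826, 0.0588, 0.0598]
orientation: [-3.141, 0.001, -1.657]
force: [0.5, -1.0, -0.5]
finger_gap: 0.213
time: 9.95
tcp_pos: [0.4886, 0.1287, 0.0598]
orientation: [-3.141, 0.002, -1.656]
force: [0.0, 0.7, -0.7]
finger_gap: 0.214
[0.48861687 0.12874211 0.05982256] [-3.14129534e+00  1.79945583e-03 -1.65591100e+00] [ 0.03239766  0.65252654 -0.69426786] 0.21381432635876477
```

View pics/t6.png

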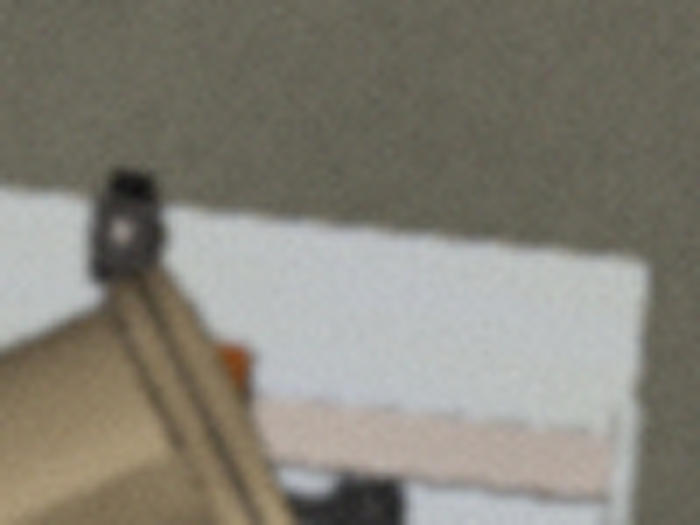

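The carriage has moved with the pin: its block edge now shows at crop (245,360), though the arm hides the ball. Now feeling forward in small steps.

```bash
python3 -m creep '[[[0,0,0],[0.01,0.1,0],1],[[0,0,0],[0.02,0.2,0],1],[[0,0,0],[0.03,0.3,0],1],[[0,0,0],[0.03,0.4,0],1],[[0,0,0],[0.04,0.5,0],1],[[0,0,0],[0.05,0.55,0],1],[[0,0,0],[0.05,0.6,0],1],[[0,0,0],[0.05,0.6,0],1]]'
python3 -m creep '[[[0,0,0],[0,0.05,0],1],[[0,0,0],[0.01,0.1,0],1],[[0,0,0],[0.01,0.15,0],1],[[0,0,0],[0.02,0.2,0],1],[[0,0,0],[0.02,0.2,0],1],[[0,0,0],[0.02,0.2,0],1],[[0,0,0],[0.02,0.2,0],1],[[0,0,0],[0.02,0.2,0],1]]'
```

```text
time: 10.8
tcp_pos: [0.4892, 0.1345, 0.0599]
orientation: [-3.141, 0.002, -1.656]
force: [0.6, -0.1, -0.3]
finger_gap: 0.215
time: 11.6
tcp_pos: [0.4893, 0.1366, 0.0598]
orientation: [-3.141, 0.002, -1.656]
force: [0.8, 0.4, -1.0]
finger_gap: 0.217
```

```bash
python3 -c "
from plant import ctrl
s=ctrl.state();print(s['tcp_pos'],s['force'],s['torque'],s['joint_efforts'])"
```

```text
[0.48934191 0.13662158 0.05982601] [ 0.83262665  0.44525343 -1.01094178] [-0.00171524  0.0981074  -0.00740233] [-1.25156567e-01 -4.95228016e+01 -4.02232468e+00 -3.33403444e+01
 -4.43593715e-02 -1.92476171e-01  1.85700710e-04]
```

```bash
python3 -m creep '[[[0,0,0],[0,0.05,0],1],[[0,0,0],[0.01,0.1,0],1],[[0,0,0],[0.01,0.15,0],1],[[0,0,0],[0.02,0.2,0],1],[[0,0,0],[0.02,0.2,0],1],[[0,0,0],[0.02,0.2,0],1],[[0,0,0],[0.02,0.2,0],1],[[0,0,0],[0.02,0.2,0],1]]'
```

```text
time: 12.4
tcp_pos: [0.4895, 0.1387, 0.0599]
orientation: [-3.141, 0.002, -1.656]
force: [-0.0, -1.2, -1.6]
finger_gap: 0.216
```

```bash
python3 -m creep '[[[0,0,0],[0,0.05,0],1],[[0,0,0],[0.01,0.1,0],1],[[0,0,0],[0.01,0.1,0],1],[[0,0,0],[0.01,0.1,0],1],[[0,0,0],[0.01,0.1,0],1],[[0,0,0],[0.01,0.1,0],1],[[0,0,0],[0.01,0.1,0],1],[[0,0,0],[0.01,0.1,0],1]]'
```

```text
time: 13.2
tcp_pos: [0.4897, 0.1397, 0.0599]
orientation: [-3.141, 0.002, -1.656]
force: [-0.7, -1.3, -1.5]
finger_gap: 0.211
```

```bash
python3 -m creep '[[[0,0,0],[0,0.05,0],1],[[0,0,0],[0.01,0.1,0],1],[[0,0,0],[0.01,0.1,0],1],[[0,0,0],[0.01,0.1,0],1],[[0,0,0],[0.01,0.1,0],1],[[0,0,0],[0.01,0.1,0],1],[[0,0,0],[0.01,0.1,0],1],[[0,0,0],[0.01,0.1,0],1]]'
```

```text
time: 14.0
tcp_pos: [0.4897, 0.1408, 0.0598]
orientation: [-3.141, 0.002, -1.656]
force: [0.4, -1.0, -1.2]
finger_gap: 0.214
```

```bash
python3 -m creep '[[[0,0,0],[0,0.05,0],1],[[0,0,0],[0.01,0.1,0],1],[[0,0,0],[0.01,0.1,0],1],[[0,0,0],[0.01,0.1,0],1],[[0,0,0],[0.01,0.1,0],1],[[0,0,0],[0.01,0.1,0],1],[[0,0,0],[0.01,0.1,0],1],[[0,0,0],[0.01,0.1,0],1]]'
```

```text
time: 14.8
tcp_pos: [0.4898, 0.1416, 0.0598]
orientation: [-3.141, 0.002, -1.656]
force: [-1.2, -2.4, 0.4]
finger_gap: 0.214
```

```bash
python3 -m creep '[[[0,0,0],[0,0.05,0],1],[[0,0,0],[0.01,0.1,0],1],[[0,0,0],[0.01,0.1,0],1],[[0,0,0],[0.01,0.1,0],1],[[0,0,0],[0.01,0.1,0],1],[[0,0,0],[0.01,0.1,0],1],[[0,0,0],[0.01,0.1,0],1],[[0,0,0],[0.01,0.1,0],1]]'
```

```text
time: 15.6
tcp_pos: [0.4899, 0.1421, 0.0598]
orientation: [-3.142, 0.001, -1.656]
force: [-0.1, -5.0, 0.8]
finger_gap: 0.215
```

```bash
python3 -m creep '[[[0,0,0],[0,0.05,0],1],[[0,0,0],[0.01,0.1,0],1],[[0,0,0],[0.01,0.1,0],1],[[0,0,0],[0.01,0.1,0],1],[[0,0,0],[0.01,0.1,0],1],[[0,0,0],[0.01,0.1,0],1],[[0,0,0],[0.01,0.1,0],1],[[0,0,0],[0.01,0.1,0],1]]'
```

```text
time: 16.4
tcp_pos: [0.4899, 0.1427, 0.0598]
orientation: [3.142, 0.001, -1.657]
force: [-0.9, -5.4, 0.9]
finger_gap: 0.214
```

Contact with the ball at TCP y ≈ 0.1415, which matches the estimate. Pushing on over the rib.

```bash
python3 -m creep '[[[0,0,0],[0,0.05,0],1],[[0,0,0],[0.01,0.1,0],1],[[0,0,0],[0.01,0.15,0],1],[[0,0,0],[0.01,0.15,0],1],[[0,0,0],[0.01,0.15,0],1],[[0,0,0],[0.01,0.15,0],1],[[0,0,0],[0.01,0.15,0],1],[[0,0,0],[0.01,0.15,0],1]]'
```

```text
time: 17.2
tcp_pos: [0.4901, 0.1443, 0.0598]
orientation: [3.142, 0.001, -1.657]
force: [0.2, -3.6, 1.0]
finger_gap: 0.214
```

```bash
python3 -m creep '[[[0,0,0],[0,0.05,0],1],[[0,0,0],[0.01,0.1,0],1],[[0,0,0],[0.01,0.15,0],1],[[0,0,0],[0.01,0.15,0],1],[[0,0,0],[0.01,0.15,0],1],[[0,0,0],[0.01,0.15,0],1],[[0,0,0],[0.01,0.15,0],1],[[0,0,0],[0.01,0.15,0],1]]'
```

```text
time: 18.0
tcp_pos: [0.4902, 0.1462, 0.0599]
orientation: [-3.141, 0.001, -1.656]
force: [-0.6, 0.7, -0.8]
finger_gap: 0.216
```

```bash
python3 -m creep '[[[0,0,0],[0,0.05,0],1],[[0,0,0],[0.01,0.1,0],1],[[0,0,0],[0.01,0.15,0],1],[[0,0,0],[0.01,0.15,0],1],[[0,0,0],[0.01,0.15,0],1],[[0,0,0],[0.01,0.15,0],1],[[0,0,0],[0.01,0.15,0],1],[[0,0,0],[0.01,0.15,0],1]]'
```

```text
time: 18.8
tcp_pos: [0.4903, 0.1478, 0.0599]
orientation: [-3.141, 0.001, -1.656]
force: [-1.1, 0.4, -0.2]
finger_gap: 0.215
```

The force dropped to zero past the crest, at y ≈ 0.146, so the ball is drawing the carriage in. By the 12 mm rule the notch with a centred pin is at TCP y ≈ 0.152. I'll follow gently.

```bash
python3 -m creep '[[[0,0,0],[0,0.05,0],1],[[0,0,0],[0.01,0.1,0],1],[[0,0,0],[0.01,0.15,0],1],[[0,0,0],[0.01,0.15,0],1],[[0,0,0],[0.01,0.15,0],1],[[0,0,0],[0.01,0.15,0],1],[[0,0,0],[0.01,0.15,0],1],[[0,0,0],[0.01,0.15,0],1]]'
```

```text
time: 19.6
tcp_pos: [0.4904, 0.1499, 0.06]
orientation: [-3.141, 0.002, -1.656]
force: [0.6, 5.4, -2.6]
finger_gap: 0.214
```

```bash
python3 -m creep '[[[0,0,0],[0,0.05,0],1],[[0,0,0],[0.01,0.1,0],1],[[0,0,0],[0.01,0.1,0],1],[[0,0,0],[0.01,0.1,0],1],[[0,0,0],[0.01,0.1,0],1],[[0,0,0],[0.01,0.1,0],1],[[0,0,0],[0.01,0.1,0],1],[[0,0,0],[0.01,0.1,0],1]]'
```

```text
time: 20.4
tcp_pos: [0.4905, 0.1507, 0.0599]
orientation: [-3.141, 0.002, -1.656]
force: [-0.3, -0.1, -0.5]
finger_gap: 0.216
```

```bash
python3 -m creep '[[[0,0,0],[0,0.05,0],1],[[0,0,0],[0.01,0.1,0],1],[[0,0,0],[0.01,0.1,0],1],[[0,0,0],[0.01,0.1,0],1],[[0,0,0],[0.01,0.1,0],1],[[0,0,0],[0.01,0.1,0],1],[[0,0,0],[0.01,0.1,0],1],[[0,0,0],[0.01,0.1,0],1]]'; python3 - <<'E'
from h import *
f=[]
for i in range(6):
    f.append(ctrl.state()['force']); read_camera('wrist')
print(np.mean(f,0),np.std(f,0))
save('wrist','w7',(230,100,390,220),5)
E
```

```text
time: 21.2
tcp_pos: [0.4907, 0.1518, 0.06]
orientation: [-3.141, 0.002, -1.656]
force: [0.4, -0.0, -0.8]
finger_gap: 0.219
[-0.16880837  0.03376806 -0.75955045] [0.3423251  0.36553356 0.31694679]
```

View pics/w7.png

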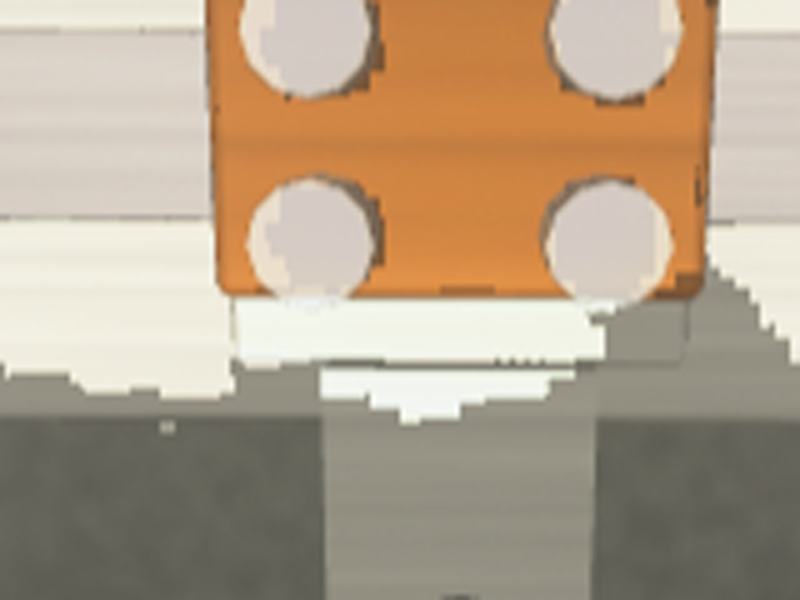

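The wrist crop shows the tab edges at u=324 and 594, so the tab is centred at 459 (321.8 full) against the pin column of 321.4. The pin sits mid-hole with about 0 N. The force history was −5.4 N on the rib, 0 past the crest, +5.4 N drawing in, then 0, which is the click. I'll cross-check the stop position in the same picture numerically.

```bash
python3 - <<'E'
from h import *
s=ctrl.state();c=cam('wrist',s);im=cv2.imread('pics/w7_full.png')
m=(im.max(2)<90).astype(np.uint8)[:130]
n,l,st,ce=cv2.connectedComponentsWithStats(m)
for i in range(1,n):
    if st[i,4]>60: print(st[i],ce[i].round(1),unproj(c,ce[i],.052).round(4))
ax=np.array([.087,.996,0])
e=unproj(c,(321.8,100+96),.046);print('tab centre',e,'s',e@ax)
for v in range(0,70,6):print(v,''.join('#' if im[v,u].max()<100 else '+' if im[v,u].max()<170 else '.' for u in range(250,400,2)))
print(s['force'],s['tcp_pos'],s['time'])
for zz in(.03,.052):print(zz,proj(c,[.6326,.139,zz]))
E
```

```text
[300  30  45  20 520] [322.7  37.7] [0.606  0.1419 0.052 ]
tab centre [0.51343189 0.15025422 0.046     ] s 0.1943217745261991
0 ........................+#+++++++.......#++++++#+..........................
6 .........................#+++++++##+.+###++++++#+..........................
12 .........................#++++++++++#++++++++++#...........................
18 .........................#+++++++++++++++++++++#...........................
24 .........................#+++++++++++++++++++++#...........................
30 .........................#++#+++++++++++#####+##...........................
36 ..........................#####################............................
42 ..........................+####+........++#####+...........................
48 ...........................+###+.........+####++...........................
54 ...............................+........++.................................
60 .................................+.....+++.................................
66 ..................................+...+....................................
[ 0.61733876 -0.72301412 -0.52196552] [0.49065956 0.15177827 0.05994472] 21.55
0.03 [323.62585849  -1.24188481]
0.052 [323.87789232 -18.66967664]
```

```bash
python3 -c "
from plant import ctrl,workorder
print(workorder.job_done()); s=ctrl.state(); print(s['time'],s['force'],s['finger_gap'])"
```

```text
the job is handed in; nothing more can be done
None
the job is handed in; nothing more can be done
```

I took the middle-sized pin out of the rack, put its shaft down through the tab hole, and pushed the carriage until the ball clicked into the notch. I handed the job in at about 21.6 s with the pin still gripped.

- **Click, from the forces:** the push rose to about 5.4 N at first ball contact (TCP y ≈ 0.1415) and fell to about zero past the crest. The ball then pulled the carriage forward with about 5.4 N, and after that the force stayed near zero.
- **Final position:** the pin stood about mid-hole, with about 0 N on it averaged over 0.3 s. The carriage and the stop lined up within about 1 mm in two separate estimates. The ball sitting in the notch was inferred from this, because the arm hid it in the top view and I had used all 12 pictures.
- **Disagreements:** the top and scene cameras differed by about 6 mm on the eye, so I relied on the wrist camera. The pin may lean about 2 degrees in the grip, and it went in without any measurable contact force.
- **Not checked:** I took no final picture of the tubes, jar and beaker. None of the moves went near them, and the only noticeable forces were 6 N while gripping the pin in the rack and those at the ball.

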